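Load a milling jar on the jar mill

TASK

The jar mill still has room on its rollers beside the jar already there. Take the longer of the two jars lying in the plywood rack and lay it gently down on the free stretch of the two rollers, lying square in the groove between them and not touching the other jar. Leave the shorter jar in the rack, the jar already on the mill and everything else on the bench where they are.

Things in the scene. Friction and masses are not known exactly. Their poses are not given: they have to be found in the camera images.
- mill: Jar mill, fixed, on the left or right half of the bench: grey base pan 200 x 326 mm (x, y), top at z = 60 mm, carrying two bare black rubber rollers along y. Beyond the +y end of the rollers stands the white drive housing, y = 161 to 223 mm, x = -100 to 100 mm, top at z = 128 mm. Origin on the bench under the middle of the roller bed, z up.
- roller_bed (a point): Where the axis of a 60 mm jar seated in the groove runs: mid-way along the rollers, 118 mm above the bench; axes as the mill's, y along the rollers. Rollers: 28 mm diameter, axes 33 mm below this point at x = -29 and +29, tops 19 mm below it; they turn with slight friction. Grey bearing plates close the bed at y = -150 and +150 mm (inner faces), tops 9 mm below this point.
- milling_jar: The jar already lying on the rollers, at the end next to the white drive housing; white ceramic with a grey ribbed lid, 60 mm in diameter, 95 mm long. Origin: on its axis at mid-length; x along its axis to the lid end. About 0.4 kg, loose.
- rack: Plywood jar rack, fixed: base 110 x 225 mm (x, y), 12 mm thick, two V cradles at y = -55 and +55 mm. A jar lies in a cradle along the rack's x, its axis 62 mm above the bench. The V pieces, 12 mm thick, stand at x = -31 and +31 mm, tops 16 mm below the jar's axis; between them nothing is higher than 12 mm. Origin on the bench under its middle, z up.
- long_jar: The longer jar, to be moved: white ceramic with a grey ribbed lid flush with the body, a closed cylinder 60 mm in diameter, 130 mm long, 0.4 to 0.75 kg, lying in either cradle of the rack. Origin: on its axis at mid-length (also its centre of mass); x along its axis to the lid end (lid 30 mm long). It may lie either way round on the mill.
- short_jar: The shorter jar, lying in the other cradle; the same make and diameter (60 mm), 95 mm long; stays there. Origin: on its axis at mid-length; x along its axis to the lid end.
- amber_bottle: Bystander: amber glass bottle with a black cap, 62 mm in diameter, 125 mm tall, standing on the bench beyond the rack. Origin: centre of its underside.
- sample_jar: Bystander: clear plastic sample jar with a white cap, 54 mm in diameter, 75 mm tall, standing on the bench beyond the rack. Origin: centre of its underside.
- spatula: Bystander: thin double-ended steel lab spatula, 190 mm long, lying flat on the bench beyond the mill. Origin: under its middle, on the bench; x along it.
- dish: Bystander: shallow steel dish 90 mm in diameter, 18 mm tall, on the bench beyond the mill. Origin: centre of its underside.
There are look-alikes about, which are no part of the job. Leave any purple look-alike of the long_jar alone.

How it is judged:
At the end, for the whole second after the job is handed in: The long jar rests in the groove between the rollers: axis within 6 mm of the mid-line, 5 mm of seated height (118 mm) and 5 degrees of the rollers, between the bearing plates, clear of the other jar. Other two jars within 15 mm, other bystanders within 30 mm, of where they started (x of long_jar in the frame of mill between -0.006 and 0.006 m and z of long_jar in the frame of mill between 0.113 and 0.123 m and angle between the x axis of long_jar and the y axis of mill, either way round below 0.09 rad and y of long_jar in the frame of mill above -0.086 m and contact force between long_jar and milling_jar below 0.05 N and linear speed of long_jar below 0.02 m/s and angular speed of long_jar below 0.3 rad/s and distance of each of milling_jar, short_jar from where it was at the start of the episode below 0.015 m and distance of each of sample_jar, spatula, amber_bottle, dish from where it was at the start of the episode below 0.03 m); the robot touches nothing.
It fails at once if the long jar is dropped or banged down on the mill (contact force between long_jar and mill above 60 N or (horizontal distance between long_jar and roller_bed below 0.12 m and z of long_jar in the frame of mill below 0.13 m and linear speed of long_jar above 0.45 m/s)).
It fails at once if the long jar strikes the jar already on the mill (contact force between long_jar and milling_jar above 5 N).
It also fails if it takes over 42 s, if anything falls off the work surface, if the arm or the gripper's body presses on something with over 40 N, if the wrist force passes 120 N, or if a joint passes its speed limit or range.

ROBOT

A 7-joint arm with a two-finger parallel gripper is mounted at the origin on the work surface. World frame = base frame: x ahead of the robot, y to its left, z up, the work surface at z = 0. Lengths are in m, angles in rad, forces in N, time in s.
With the tool pointing down it reaches from about 0.425 to 0.925 m from the base axis. Payload 6.8 kg.
Tool frame: the origin (TCP) lies between the finger pads; the fingertips stand 14 mm ahead of it and the grasp point (between the pads) lies 5 mm behind it; z points along the fingers, y is the line along which they close (so a half turn about z gives the same grasp; the last joint's range is limited). The gripper opens to 85 mm and grips with 20 to 120 N. Pads are 22 mm wide; open, the fingers measure 114 mm over their backs; the gripper's body (76 mm by 85 mm) begins 54 mm behind the grasp point. The pads swing forward as they close: fully open they stand 13 mm farther back than shut.
Start: joints at [1.076, 0.477, 0.022, 1.555, -0.011, 1.109, -0.083], TCP at [0.255, -0.625, 0.206] pointing down, gripper open.
Joint ranges: [-2.96, 2.96], [-0.34, 2.1], [-1.41, 1.46], [0.24, 2.44], [-1.37, 4.51], [0.17, 1.92], [-2.96, 2.96]. Speed limits (rad/s): [2.39, 2.39, 3.14, 3.14, 3.14, 3.14, 3.14].

INTERFACE

Orientations are given as a unit quaternion [w, x, y, z].
In Python, from station import get_obs, grab_frame, hand_in gives the robot as it stands. The module is installed in compiled form; this text tells all that it offers.
- The arm moves only by the tool arm_command, never from a script. Its argument "series" is one flat list of numbers, 7 for each row, row after row: the shift along the world's x, y, z normalised to -1 to 1, where 1 is 30 cm, then the turn, a rotation vector about the world's x, y, z normalised to -1 to 1, where 1 is pi rad, then the opening, from 0 (shut) to 1 (fully open). A call has 1 to 20 rows; each row is the pose to reach, as a shift and turn from the pose commanded when the call began, turning the shorter way round; what a row does not reach only later rows make up. A row lasts 1/10 s, in which the tool goes at most 50 mm and 8.59 degrees, less where a joint would pass 70% of its speed; a pose out of reach is approached as far as the arm can. A call with a number of a shift or a turn outside -1 to 1 is refused whole. A call with a gripper value outside its range is refused whole. The fingers move at their own pace and stop on an object; "squeeze" is the grip in N (left out, the last holds). Time passes only in rows, so rows that repeat a pose let the fingers close. It gives the time, the measured TCP pose, the force, the opening and the grip force at its end, in the units of the state.
- get_obs(): the state, without advancing time (a new reading comes with each control period).
- grab_frame(name): name is "side" or "top" or "wrist"; returns a dict with "image" (384x512x3 uint8, red, green, blue), "vertical_fov" (degrees; the focal length in pixels is half the picture's height over the tangent of half this angle, whatever the lens; pixels are square), "cx", "cy" (the principal point, pixels), "rvec" (rotation vector, rad) and "tvec" (3), from world to camera coordinates, as OpenCV has them. Camera axes: x right, y down, z forward; pixel columns grow to the right and rows downward; lengths in m; the calibration is good to about 2 mm. The wrist camera is an equidistant fisheye: a pixel r from the principal point sees the ray r / f radians off the axis. A picture is of the moment at which its call begins. There is no depth.
- hand_in(): hands the job in; it is judged then, once.
The state is a dict: "t": time; "joint_pos": joint angles; "joint_velocities": joint speeds; "joint_efforts": joint torques, N m; "ee_pos": TCP position; "tcp_rot": TCP orientation; "contact_force": force on the tool from outside, world axes, zero at the start; "wrist_torque": the same for the moment, N m; "finger_gap": opening from 0.0 (shut) to 1.0 (fully open); "grip_force": force on a finger pad.
Only numpy, scipy, OpenCV 4.12 (cv2) and the standard library are available. Lean on these libraries where they do the work, as an engineer would, in place of code of your own. Each camera call takes 0.05 s, during which the arm holds its last target. There are 200 camera calls.

## Working session

There is one attempt and no reset: what is moved stays moved. The work goes in short steps, Python scripts to look and compute and a tool call to move; the robot and the scene stay as the last step left them, time stands still between calls to the robot, and variables do not carry over. Pictures are saved under pics/ and viewed, at most 10 in all, crops included, and the job is handed in when it is done.

Besides the shell and the picture viewer there is one more tool, called after "Emit:" by a JSON object that holds its "fn" and its "kwargs". arm_command: Moves the arm, as the interface text tells. Scaled input: -1 to 1 covers 30 cm each way for a shift and pi rad each way for a turn. Its arguments: {"type":"object","properties":{"series":{"type":"array","items":{"type":"number","minimum":-1,"maximum":1}},"squeeze":{"type":"number"}},"required":["series"]}

```bash
mkdir -p pics; python3 - <<'E'
from station import *
import cv2,pickle
d={}
for n in("top","side"):
    f=grab_frame(n);d[n]=f;cv2.imwrite(f"pics/{n}0.png",f["image"][:,:,::-1]);print(n,f["vertical_fov"],f["cx"],f["cy"],f["rvec"],f["tvec"])
pickle.dump(d,open("f0.pkl","wb"))
o=get_obs();print(o["t"],o["ee_pos"],o["tcp_rot"],o["finger_gap"])
E
```

```text
top 49.84392068906459 252.8538982886826 195.3036868272758 [ 2.18594624 -2.14688892  0.1532267 ] [3.20158931e-04 5.73347351e-01 1.13046614e+00]
side 48.2939974471835 257.935673226014 191.6815803135842 [ 0.70774622 -2.63413874  1.09318516] [0.50401419 0.26382923 0.87632433]
0.1 [ 0.25441868 -0.62459823  0.20492215] [-7.88113592e-04  9.81350812e-01  1.92223595e-01 -2.27336473e-04] 1.0023254497472611
```

View pics/top0.png

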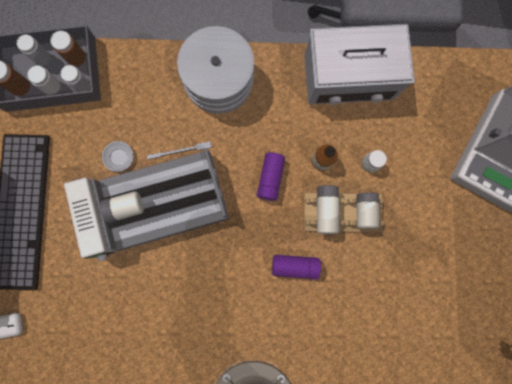

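View pics/side0.png

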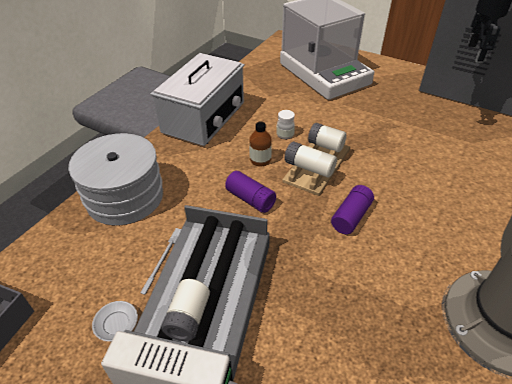

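Top view: the white jar at (328,210) in the rack is the longer one. The white jar at (368,212) is the shorter, and the purple ones at (271,176) and (297,267) are look-alikes. The mill's drive housing is at (87,217), with its jar at (126,205) and the free stretch near (185,190). I'll confirm with enlarged crops.

```bash
python3 - <<'E'
import cv2
i=cv2.imread("pics/top0.png")
a=cv2.resize(i[170:250,290:400],None,fx=7,fy=7,interpolation=cv2.INTER_CUBIC)
b=cv2.resize(i[140:265,60:235],None,fx=4.5,fy=4.5,interpolation=cv2.INTER_CUBIC)
cv2.imwrite("pics/rack.png",a);cv2.imwrite("pics/mill.png",b)
E
```

```text
(no output)
```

View pics/rack.png

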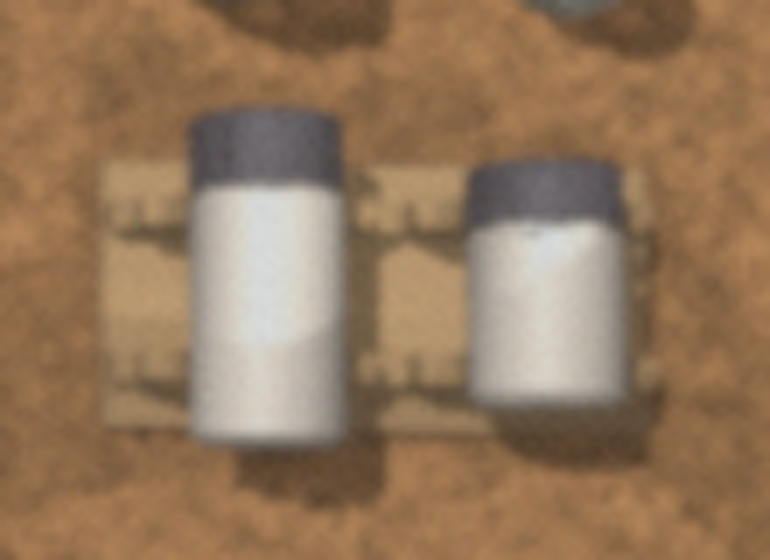

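View pics/mill.png

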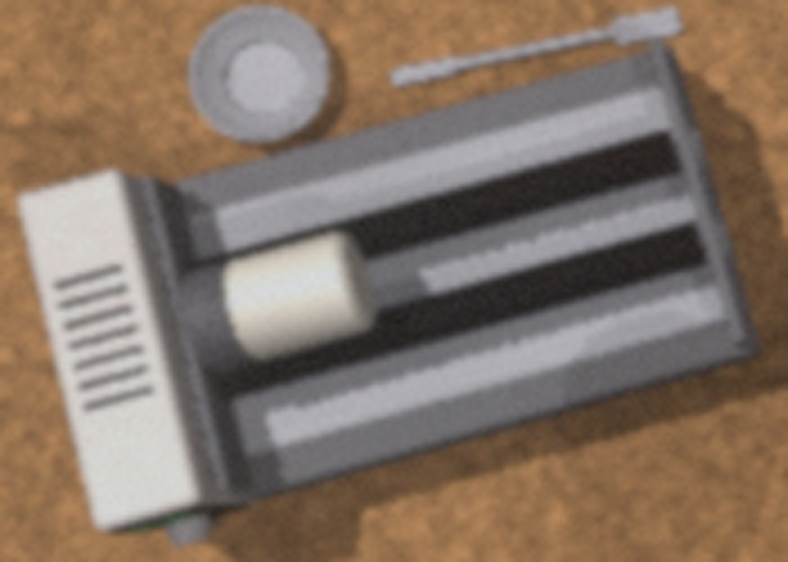

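The crops confirm it: the long jar spans about (317–339, 186–233) px with its lid up, and the short jar is to its right. The mill's housing corners and plate edges are clear, so I'll fit the poses.

```bash
cat >h.py <<'E'
import numpy as np,cv2
from scipy.optimize import least_squares
def K(f):
    F=f["image"].shape[0]/2/np.tan(np.radians(f["vertical_fov"]/2));return np.array([[F,0,f["cx"]],[0,F,f["cy"]],[0,0,1.]])
def proj(f,P): return cv2.projectPoints(np.asarray(P,float),np.array(f["rvec"]),np.array(f["tvec"]),K(f),None)[0][:,0]
def w(p,P):
    P=np.asarray(P,float);c,s=np.cos(p[2]),np.sin(p[2]);return np.c_[p[0]+c*P[:,0]-s*P[:,1],p[1]+s*P[:,0]+c*P[:,1],P[:,2]]
def fit(f,M,px,p0):
    r=least_squares(lambda p:(proj(f,w(p,M))-px).ravel(),p0,loss="soft_l1");return r.x,r.fun.reshape(-1,2).round(1).tolist()
E
python3 - <<'E'
from h import *
import pickle
d=pickle.load(open("f0.pkl","rb"));f=d["top"];s=d["side"]
cr=lambda c,k,o:(np.array(c)+.5)/k-.5+np.array(o)
M=[[.1,.223,.128],[.1,.161,.128],[-.1,.161,.128],[-.1,.223,.128],[.1,-.163,.109],[-.1,-.163,.109],[.029,-.15,.09],[-.029,-.15,.09]]
px=cr([(20,197),(120,170),(203,500),(97,530),(668,44),(758,348),(675,153),(702,247)],4.5,(60,140))
m,r=fit(f,M,px,[.6,.25,.1]);print("mill",m,r)
J=lambda L:[[L/2,.03,.062],[L/2,-.03,.062],[-L/2,.03,.062],[-L/2,-.03,.062]]
a,r=fit(f,J(.13),cr([(190,113),(343,113),(190,440),(345,440)],7,(290,170)),[.5,-.2,0]);print("long",a,r)
b,r=fit(f,J(.095),cr([(467,163),(623,163),(469,401),(627,401)],7,(290,170)),[.5,-.2,0]);print("short",b,r)
R,rr=fit(f,[[.055,.1125,.012],[-.055,.1125,.012]],cr([(104,162),(104,428)],7,(290,170)),[.5,-.2,0]);print("rack",R,rr)
mj,r=fit(f,[[.0,-.025,.118],[0,.0,.118]],np.array([[0,0],[1,1]]),[.5,.2,0]) if 0 else (0,0)
# overlay on side
im=cv2.resize(s["image"][:,:,::-1],None,fx=1.5,fy=1.5)
def dl(P,c):
    q=np.int32((proj(s,P)+.5)*1.5-.5);[cv2.circle(im,tuple(map(int,x)),2,c,-1) for x in q]
dl(w(m,M),(0,0,255))
dl(w(m,[[x,y,.099] for x in(-.029,.029) for y in np.linspace(-.15,0,6)]),(0,255,0))
for p,L in((a,.13),(b,.095)): dl(w(p,[[x,0,.092] for x in np.linspace(-L/2,L/2,5)]),(255,0,0))
cv2.imwrite("pics/ov.png",im)
E
```

```text
mill [0.55254857 0.26082971 0.29296   ] [[-1.2, -0.2], [0.2, -0.6], [-0.3, 1.1], [-0.8, 1.2], [0.1, -3.6], [0.0, 0.7], [1.4, -0.1], [1.0, -0.5]]
long [ 0.53616359 -0.19571337  0.00113004] [[0.1, -0.4], [-0.2, 0.0], [0.2, -0.0], [-0.1, 0.3]]
short [ 0.53582479 -0.30625219  0.00233491] [[0.3, -0.3], [-0.5, 0.0], [0.5, -0.0], [-0.3, 0.3]]
rack [ 0.53198554 -0.2510982   0.00142164] [[0.0, -0.1], [-0.0, 0.1]]
```

View pics/ov.png

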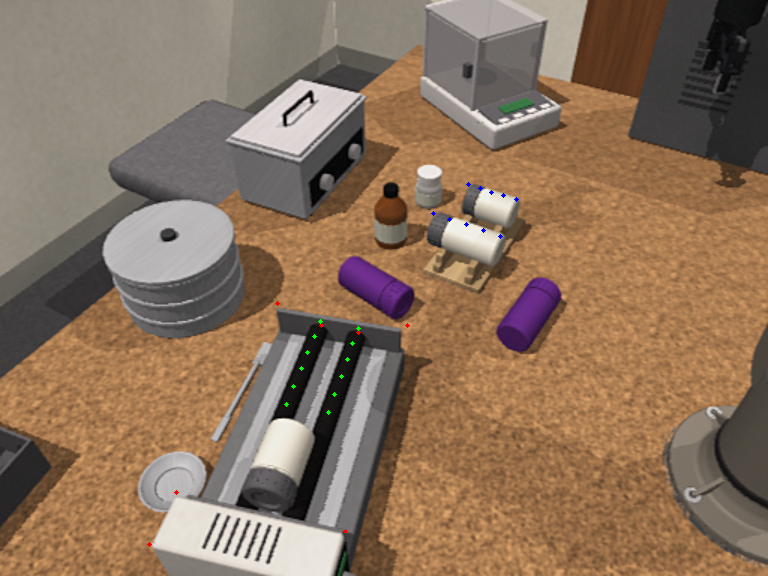

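The side overlay agrees with the jar fits. The mill plate is narrower than I assumed, so I'll refine the mill pose later. The fit puts the long jar at about (0.536, -0.196) with yaw 0. I'll move above it now.

Emit:
{"fn": "arm_command", "kwargs": {"series": [0.937, 0.967, 0, 0, 0, -0.123, 1, 0.937, 0.967, 0, 0, 0, -0.123, 1, 0.937, 0.967, 0, 0, 0, -0.123, 1, 0.937, 0.967, 0, 0, 0, -0.123, 1, 0.937, 0.967, 0, 0, 0, -0.123, 1, 0.937, 0.967, 0, 0, 0, -0.123, 1, 0.937, 0.967, 0, 0, 0, -0.123, 1, 0.937, 0.967, 0, 0, 0, -0.123, 1, 0.937, 0.967, 0, 0, 0, -0.123, 1, 0.937, 0.967, 0, 0, 0, -0.123, 1]}}

```text
t: 1.1
ee_pos: [0.5369, -0.3328, 0.2052]
tcp_rot: [-0.0, 1.0, 0.002, -0.0]
contact_force: [-0.6, -0.2, 0.1]
finger_gap: 0.999
grip_force: 0.0
```

Emit:
{"fn": "arm_command", "kwargs": {"series": [0, 0.463, 0, 0, 0, 0, 1, 0, 0.463, 0, 0, 0, 0, 1, 0, 0.463, 0, 0, 0, 0, 1, 0, 0.463, 0, 0, 0, 0, 1, 0, 0.463, 0, 0, 0, 0, 1]}}

```text
t: 1.6
ee_pos: [0.5349, -0.1973, 0.2058]
tcp_rot: [0.0, 1.0, -0.0, -0.0]
contact_force: [-0.6, -0.9, 0.1]
finger_gap: 0.999
grip_force: 0.0
```

```bash
python3 - <<'E'
from station import *
import cv2,pickle
f=grab_frame("wrist");pickle.dump(f,open("w1.pkl","wb"));cv2.imwrite("pics/w1.png",f["image"][:,:,::-1])
o=get_obs();print(o["t"],o["ee_pos"],o["tcp_rot"],o["joint_pos"],o["contact_force"],f["vertical_fov"])
E
```

```text
1.65 [ 0.53480878 -0.19859928  0.2058229 ] [ 6.46275678e-04  9.99999021e-01 -1.22389341e-03 -2.03684365e-04] [ 0.30039613  0.30818644 -0.06795794  1.80691796  0.02564595  1.02739718
 -1.35087764] [ 0.25736512 -0.8015412   0.11311131] 65.70646984690485
```

View pics/w1.png

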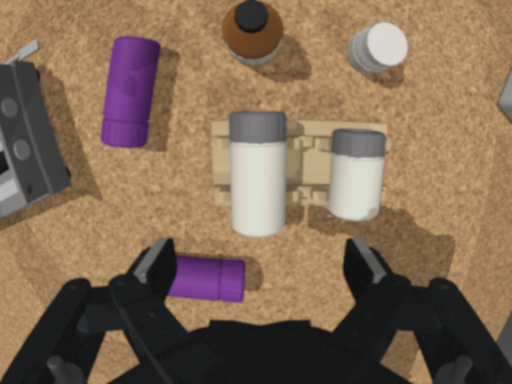

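Wrist view: the long jar spans cols 230–286 and rows 111–235, roughly centred between the fingers. I'll fit it through the fisheye, and refit the mill from its roller edges.

```bash
cat >>h.py <<'E'
def projw(f,P):
    k=K(f);return cv2.fisheye.projectPoints(np.asarray(P,float)[:,None],np.array(f["rvec"],float),np.array(f["tvec"],float),k,np.zeros(4))[0][:,0]
E
python3 - <<'E'
from h import *
import pickle
f=pickle.load(open("w1.pkl","rb"));cw=-cv2.Rodrigues(np.array(f["rvec"]))[0].T@np.array(f["tvec"]);print("cam",cw)
px=np.array([(229.5,112),(286.5,112),(231.5,233),(285,233)])
M=np.array([[.065,.03,.062],[.065,-.03,.062],[-.065,.03,.062],[-.065,-.03,.062]])
r=least_squares(lambda p:(projw(f,w(p,M))-px).ravel(),[.53,-.2,0]);print("long wrist",r.x,r.fun.round(1))
# mill refit: plate half width free, roller silhouette lines (top view crop px)
t=pickle.load(open("f0.pkl","rb"))["top"]
c=lambda a:(np.array(a,float)+.5)/4.5-.5+np.array([60,140])
ct=-cv2.Rodrigues(np.array(t["rvec"]))[0].T@np.array(t["tvec"])
L=[((360,218),(665,135),.029,14),((375,252),(682,172),.029,-14),((235,393),(708,265),-.029,-14)]
H=[[.1,.223,.128],[.1,.161,.128],[-.1,.161,.128],[-.1,.223,.128]];hp=c([(20,197),(120,170),(203,500),(97,530)])
def res(p):
    o=list((proj(t,w(p,H))-hp).ravel())
    yx=np.array([-np.sin(p[2]),np.cos(p[2])]);ux=np.array([np.cos(p[2]),np.sin(p[2])])
    for a,b,x0,r_ in L:
        ax=x0; cx=(ct[:2]-p[:2])@ux-ax; th=np.arctan2(ct[2]-.085,cx); d=np.hypot(cx,ct[2]-.085)
        an=th-np.sign(r_)*np.arccos(.014/d); P=[ax+.014*np.cos(an),0,.085+.014*np.sin(an)]
        q=proj(t,w(p,[[P[0],-.15,P[2]],[P[0],.1,P[2]]]));n=q[1]-q[0];n=np.array([-n[1],n[0]])/np.hypot(*n)
        o+=[(c(a)-q[0])@n*2,(c(b)-q[0])@n*2]
    e=proj(t,w(p,[[.029,-.15,.09],[-.029,-.15,.09]]))-c([(675,153),(702,247)])
    o+=list(e.ravel());return np.array(o)
s=least_squares(res,[.55,.26,.28],loss="soft_l1");m=s.x;print("mill",m,np.degrees(m[2]),s.fun.round(1))
# milling jar free end (body end) -> mill y
q=c((372,300));g=least_squares(lambda y:(proj(t,w(m,[[0,y[0],.118]]))-c((362,283)))[0],[.03]);print("jar end y",g.x)
for y in(-.05,-.045):print("target",y,w(m,[[0,y,.118]]))
E
```

```text
cam [ 0.60867878 -0.19827298  0.37398068]
long wrist [ 5.31939130e-01 -1.96884759e-01  4.54721328e-04] [-0.3  2.6  0.3  2.5  0.7 -3.1 -0.7 -3.1]
mill [0.55465683 0.26137069 0.29359267] 16.821620638925403 [-1.4 -1.  -0.  -1.4 -0.5  0.3 -1.   0.4 -1.6 -1.9  2.9  0.9  2.1  0.4
  1.2 -0.9  0.9 -1.3]
jar end y [0.0465044]
target -0.05 [[0.56912648 0.21351017 0.118     ]]
target -0.045 [[0.56767952 0.21829622 0.118     ]]
```

Emit:
{"fn": "arm_command", "kwargs": {"series": [0, 0, -0.16, 0, 0, 0, 1, 0, 0, -0.32, 0, 0, 0, 1, 0, 0, -0.42, 0, 0, 0, 1, 0, 0, -0.487, 0, 0, 0, 1, 0, 0, -0.487, 0, 0, 0, 1, 0, 0, -0.487, 0, 0, 0, 1]}}

```text
t: 2.25
ee_pos: [0.5354, -0.1983, 0.0599]
tcp_rot: [0.0, 1.0, -0.001, -0.0]
contact_force: [1.1, -0.6, 0.1]
finger_gap: 0.995
grip_force: 0.0
```

Emit:
{"fn": "arm_command", "kwargs": {"series": [0, 0, 0, 0, 0, 0, 0.8, 0, 0, 0, 0, 0, 0, 0.7, 0, 0, 0, 0, 0, 0, 0.6, 0, 0, 0, 0, 0, 0, 0.5, 0, 0, 0, 0, 0, 0, 0.4, 0, 0, 0, 0, 0, 0, 0.4, 0, 0, 0, 0, 0, 0, 0.4, 0, 0, 0, 0, 0, 0, 0.4], "squeeze": 60}}

```text
t: 3.05
ee_pos: [0.536, -0.1955, 0.06]
tcp_rot: [-0.0, 1.0, 0.0, 0.0]
contact_force: [-0.2, 2.9, 4.2]
finger_gap: 0.401
grip_force: 2.9
```

```bash
python3 - <<'E'
from station import *
import cv2,numpy as np
a=grab_frame("wrist")["image"][100:384,60:460];b=grab_frame("side")["image"][90:240,260:400]
a=cv2.resize(a,(563,400));b=cv2.resize(b,(237,254),interpolation=cv2.INTER_CUBIC);c=np.zeros((400,800,3),np.uint8);c[:,:563]=a;c[:254,563:]=b
cv2.imwrite("pics/g.png",c[:,:,::-1]);o=get_obs();print(o["t"],o["finger_gap"],o["grip_force"],o["contact_force"])
E
```

```text
3.15 0.4006336761479131 3.2183118676766753 [-0.70094765  4.64740521  4.57787446]
```

View pics/g.png

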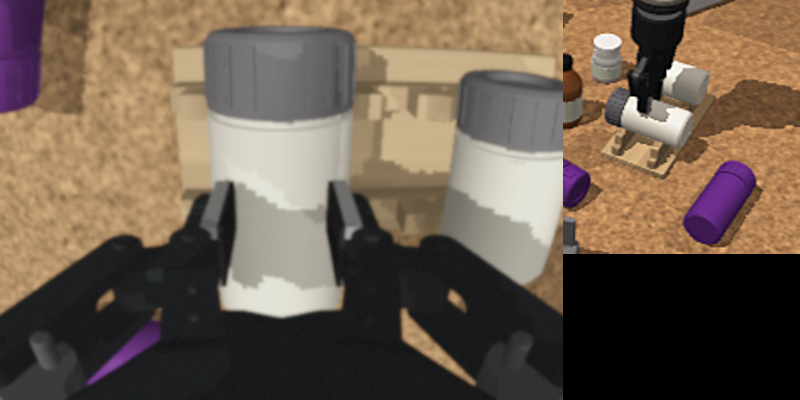

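The pads straddle the jar and have only just made contact, because the opening scale isn't linear. I'll close fully.

Emit:
{"fn": "arm_command", "kwargs": {"series": [0, 0, 0, 0, 0, 0, 0.3, 0, 0, 0, 0, 0, 0, 0.2, 0, 0, 0, 0, 0, 0, 0, 0, 0, 0, 0, 0, 0, 0, 0, 0, 0, 0, 0, 0, 0]}}

```text
t: 3.65
ee_pos: [0.542, -0.1967, 0.066]
tcp_rot: [0.001, 1.0, 0.0, 0.006]
contact_force: [-4.1, 6.8, 41.0]
finger_gap: 0.003
grip_force: 20.6
```

```bash
python3 - <<'E'
from station import *
import cv2,numpy as np
a=grab_frame("wrist")["image"][100:384,60:460];b=grab_frame("side")["image"][90:240,260:400]
a=cv2.resize(a,(423,300));b=cv2.resize(b,(374,400),interpolation=cv2.INTER_CUBIC);c=np.zeros((400,800,3),np.uint8);c[:300,:423]=a;c[:,426:]=b
cv2.imwrite("pics/g2.png",c[:,:,::-1]);o=get_obs();print(o["t"],o["finger_gap"],o["grip_force"],o["contact_force"],o["ee_pos"])
E
```

```text
3.75 0.00011460819752406546 20.63891127705574 [-3.68720267  5.80451656 41.50638111] [ 0.54200122 -0.19670696  0.06599881]
```

View pics/g2.png

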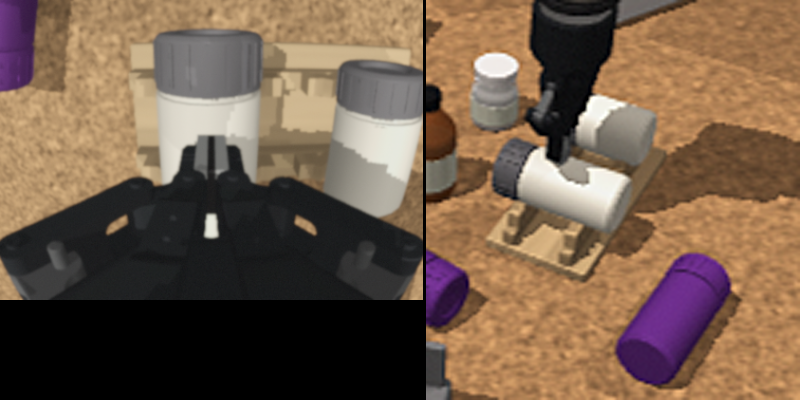

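```bash
python3 - <<'E'
from h import *
from station import *
import pickle
from scipy.spatial.transform import Rotation as Ro
f=pickle.load(open("w1.pkl","rb"));R=cv2.Rodrigues(np.array(f["rvec"]))[0];print("w1 cam z-axis",R[2].round(3))
T=np.array([.5348,-.198,.2058])
for dz in(0,.02,.04): print(dz,projw(f,[T+[0,y,-.014+.013+dz] for y in(-.043,.043)]).round(0).tolist())
# camera pose check from rack base corners & jar in w1
g=grab_frame("wrist");s=grab_frame("side");o=get_obs()
cam=-cv2.Rodrigues(np.array(g["rvec"]))[0].T@np.array(g["tvec"]);print("cam now",cam,"tcp",o["ee_pos"],Ro.from_quat(np.roll(o["tcp_rot"],-1)).as_matrix()[:,2])
T=np.array(o["ee_pos"])
for h in(-.014,0,.014,.026): print(h,"wrist",projw(g,[T+[0,0,h]]).round(0),"side",proj(s,[T+[0,0,h]]).round(0))
E
```

```text
w1 cam z-axis [-0.285  0.    -0.958]
0 [[327.0, 225.0], [191.0, 225.0]]
0.02 [[334.0, 239.0], [183.0, 239.0]]
0.04 [[343.0, 256.0], [175.0, 256.0]]
cam now [ 0.61366319 -0.1973424   0.23501725] tcp [ 0.54202214 -0.1967029   0.06601563] [ 0.01224461 -0.00225019 -0.9999225 ]
-0.014 wrist [[258. 218.]] side [[308. 160.]]
0 wrist [[258. 226.]] side [[308. 156.]]
0.014 wrist [[258. 236.]] side [[309. 152.]]
0.026 wrist [[258. 245.]] side [[309. 149.]]
```

```bash
python3 - <<'E'
from h import *
import pickle
f=pickle.load(open("w1.pkl","rb"));R=cv2.Rodrigues(np.array(f["rvec"]))[0]
P=w([.532,-.251,.0014],[[.055,.1125,.012],[.055,-.1125,.012],[-.055,.1125,.012]])
P=np.r_[P,[[.534+.035,-.1962+.03,.062],[.534+.035,-.1962-.03,.062]]]
px=np.array([(211.5,121),(386.5,123),(215,205),(229.5,140),(286.5,140)])
r=least_squares(lambda d:(projw(f,P-d)-px).ravel(),[0,0,0]);print("cam shift",r.x,r.fun.round(1))
print((projw(f,P)-px).round(1))
E
```

```text
cam shift [-0.0008687   0.00069075  0.00450268] [-0.1 -0.2  0.1  1.1 -0.4  0.1  0.6 -0.4 -0.4 -0.4]
[[-1.2  0.7]
 [ 1.   2. ]
 [-1.3  1.9]
 [-0.5  1. ]
 [-0.7  0.9]]
```

Emit:
{"fn": "arm_command", "kwargs": {"series": [0, 0, 0.1, 0, 0, 0, 0, 0, 0, 0.2, 0, 0, 0, 0.3, 0, 0, 0.2, 0, 0, 0, 1, 0, 0, 0.2, 0, 0, 0, 1, 0, 0, 0.2, 0, 0, 0, 1, 0, 0, 0.2, 0, 0, 0, 1]}}

```text
t: 4.45
ee_pos: [0.5348, -0.1962, 0.1184]
tcp_rot: [-0.0, 1.0, 0.0, -0.001]
contact_force: [-0.1, -0.1, -0.9]
finger_gap: 0.842
grip_force: 0.0
```

The camera calibration holds, but the fingertips turn out to sit about 40 mm farther back than the TCP reading implies, so they closed on top of the jar. Finger length in the side view is normal, so the whole gripper looks offset. I'll descend about 40 mm deeper, slowly, and check the force on the way.

Emit:
{"fn": "arm_command", "kwargs": {"series": [0, 0, -0.12, 0, 0, 0, 1, 0, 0, -0.2, 0, 0, 0, 1, 0, 0, -0.24, 0, 0, 0, 1, 0, 0, -0.26, 0, 0, 0, 1, 0, 0, -0.27, 0, 0, 0, 1]}}

```text
t: 4.95
ee_pos: [0.5358, -0.1962, 0.0384]
tcp_rot: [-0.0, 1.0, 0.0, -0.0]
contact_force: [0.2, -0.6, -0.1]
finger_gap: 1.002
grip_force: 0.0
```

Emit:
{"fn": "arm_command", "kwargs": {"series": [0, 0, -0.01, 0, 0, 0, 1, 0, 0, -0.02, 0, 0, 0, 1, 0, 0, -0.03, 0, 0, 0, 1]}}

```text
t: 5.25
ee_pos: [0.5363, -0.1963, 0.0302]
tcp_rot: [0.0, 1.0, 0.0, 0.001]
contact_force: [0.1, -0.3, -0.0]
finger_gap: 0.999
grip_force: 0.0
```

Emit:
{"fn": "arm_command", "kwargs": {"series": [0, 0, -0.01, 0, 0, 0, 1, 0, 0, -0.017, 0, 0, 0, 1, 0, 0, -0.025, 0, 0, 0, 1, 0, 0, -0.033, 0, 0, 0, 1, 0, 0, -0.033, 0, 0, 0, 1]}}

```text
t: 5.75
ee_pos: [0.5355, -0.1961, 0.0194]
tcp_rot: [-0.0, 1.0, 0.0, -0.0]
contact_force: [0.7, 0.5, -0.2]
finger_gap: 1.0
grip_force: 0.0
```

Emit:
{"fn": "arm_command", "kwargs": {"series": [0, 0, 0, 0, 0, 0, 0.85, 0, 0, 0, 0, 0, 0, 0.75, 0, 0, 0, 0, 0, 0, 0.68, 0, 0, 0, 0, 0, 0, 0.6, 0, 0, 0, 0, 0, 0, 0.5, 0, 0, 0, 0, 0, 0, 0.5], "squeeze": 60}}

```text
t: 6.35
ee_pos: [0.5359, -0.1951, 0.0205]
tcp_rot: [-0.0, 1.0, 0.0, 0.0]
contact_force: [-1.0, 3.4, 5.7]
finger_gap: 0.685
grip_force: 62.7
```

Firm grip: gap 58 mm at 63 N. Lifting.

Emit:
{"fn": "arm_command", "kwargs": {"series": [0, 0, 0.03, 0, 0, 0, 0.5, 0, 0, 0.1, 0, 0, 0, 0.5, 0, 0, 0.2, 0, 0, 0, 0.5, 0, 0, 0.3, 0, 0, 0, 0.5, 0, 0, 0.4, 0, 0, 0, 0.5, 0, 0, 0.5, 0, 0, 0, 0.5, 0, 0, 0.58, 0, 0, 0, 0.5, 0, 0, 0.633, 0, 0, 0, 0.5, 0, 0, 0.633, 0, 0, 0, 0.5, 0, 0, 0.633, 0, 0, 0, 0.5]}}

```text
t: 7.35
ee_pos: [0.5347, -0.196, 0.2087]
tcp_rot: [-0.0, 1.0, 0.0, -0.001]
contact_force: [-0.9, 0.8, -7.7]
finger_gap: 0.681
grip_force: 67.2
```

Lifted, with a 7.7 N load. Now moving toward the mill while turning by +106.8°.

Emit:
{"fn": "arm_command", "kwargs": {"series": [0.01, 0.05, 0, 0, 0, 0.04, 0.5, 0.02, 0.12, 0, 0, 0, 0.085, 0.5, 0.03, 0.2, 0, 0, 0, 0.13, 0.5, 0.04, 0.28, 0, 0, 0, 0.175, 0.5, 0.05, 0.36, 0, 0, 0, 0.22, 0.5, 0.06, 0.44, 0, 0, 0, 0.265, 0.5, 0.07, 0.52, 0, 0, 0, 0.31, 0.5, 0.08, 0.6, 0, 0, 0, 0.355, 0.5, 0.09, 0.68, 0, 0, 0, 0.4, 0.5, 0.1, 0.76, 0, 0, 0, 0.445, 0.5, 0.11, 0.84, 0, 0, 0, 0.49, 0.5, 0.11, 0.9, 0, 0, 0, 0.53, 0.5, 0.11, 0.94, 0, 0, 0, 0.565, 0.5, 0.11, 0.967, 0, 0, 0, 0.585, 0.5, 0.11, 0.967, 0, 0, 0, 0.593, 0.5, 0.11, 0.967, 0, 0, 0, 0.593, 0.5, 0.11, 0.967, 0, 0, 0, 0.593, 0.5]}}

```text
t: 9.05
ee_pos: [0.5683, 0.0927, 0.2088]
tcp_rot: [-0.0, 0.598, 0.802, -0.001]
contact_force: [0.4, 0.3, -6.4]
finger_gap: 0.68
grip_force: 66.9
```

```bash
python3 - <<'E'
from h import *
from station import *
import pickle
o=get_obs();g=grab_frame("wrist");t=grab_frame("top");pickle.dump((g,t,o["ee_pos"]),open("w2.pkl","wb"))
print(o["t"],o["ee_pos"],o["tcp_rot"],o["joint_pos"],o["contact_force"],o["wrist_torque"],o["grip_force"])
a=np.ascontiguousarray(g["image"][:,:,::-1])
m=[.55466,.26137,.29359]
P=w(m,[[x,y,.099] for x in(-.029,.029) for y in np.linspace(-.15,.15,13)])
a=cv2.resize(a,(800,600))
for q in projw(g,P): cv2.circle(a,tuple(int(v) for v in (q+.5)*1.5625-.5),2,(0,255,0),-1)
cv2.imwrite("pics/w2.png",a)
E
```

```text
9.05 [0.56832949 0.09272047 0.20881147] [-3.95686779e-04  5.97501233e-01  8.01867531e-01 -7.62635857e-04] [ 0.1386684   0.35954802 -0.51619841  1.76553117  0.19945953  1.07031514
 -0.15661979] [ 0.44000792  0.29259717 -6.43235697] [-0.00812824 -0.02399972  0.01507767] 66.92118287086487
```

View pics/w2.png

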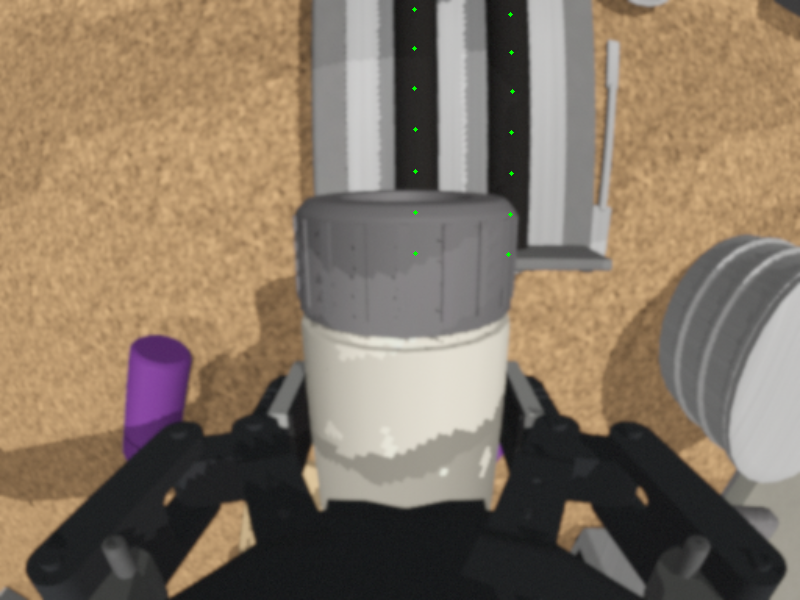

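Wrist view: the rollers run straight up the image at cols about 416 and 508. They match the projected model to within 1 mm, and the jar is parallel to them. Now moving over the free stretch and then lowering.

Emit:
{"fn": "arm_command", "kwargs": {"series": [0, 0.06, 0, 0, 0, 0, 0.5, 0, 0.14, 0, 0, 0, 0, 0.5, 0, 0.22, 0, 0, 0, 0, 0.5, 0, 0.3, 0, 0, 0, 0, 0.5, -0.003, 0.36, 0, 0, 0, 0, 0.5, -0.003, 0.398, 0, 0, 0, 0, 0.5, -0.003, 0.398, -0.06, 0, 0, 0, 0.5, -0.003, 0.398, -0.15, 0, 0, 0, 0.5, -0.003, 0.398, -0.24, 0, 0, 0, 0.5, -0.003, 0.398, -0.3, 0, 0, 0, 0.5, -0.003, 0.398, -0.34, 0, 0, 0, 0.5, -0.003, 0.398, -0.37, 0, 0, 0, 0.5, -0.003, 0.398, -0.39, 0, 0, 0, 0.5, -0.003, 0.398, -0.4, 0, 0, 0, 0.5, -0.003, 0.398, -0.4, 0, 0, 0, 0.5, -0.003, 0.398, -0.4, 0, 0, 0, 0.5]}}

```text
t: 10.75
ee_pos: [0.5683, 0.2136, 0.0904]
tcp_rot: [0.0, 0.597, 0.803, 0.001]
contact_force: [-0.3, 0.1, -7.7]
finger_gap: 0.683
grip_force: 66.9
```

```bash
python3 - <<'E'
from h import *
from station import *
o=get_obs();g=grab_frame("wrist");s=grab_frame("side");t=grab_frame("top")
print(o["t"],o["ee_pos"],o["contact_force"],o["grip_force"],o["finger_gap"])
c=np.zeros((600,800,3),np.uint8);c[:300,:400]=cv2.resize(g["image"],(400,300))
c[:300,400:]=cv2.resize(t["image"][140:265,60:227],(400,300),interpolation=3)
c[300:,:400]=cv2.resize(s["image"][200:384,70:315],(400,300),interpolation=3)
cv2.imwrite("pics/w3.png",c[:,:,::-1])
E
```

```text
10.75 [0.5682939  0.21361276 0.09038164] [-0.33097572  0.07929484 -7.68040958] 66.87850713729858 0.6830078969929978
```

Emit:
{"fn": "arm_command", "kwargs": {"series": [0, 0, -0.005, 0, 0, 0, 0.5, 0, 0, -0.01, 0, 0, 0, 0.5, 0, 0, -0.015, 0, 0, 0, 0.5, 0, 0, -0.02, 0, 0, 0, 0.5, 0, 0, -0.025, 0, 0, 0, 0.5, 0, 0, -0.03, 0, 0, 0, 0.5, 0, 0, -0.033, 0, 0, 0, 0.5, 0, 0, -0.033, 0, 0, 0, 0.5]}}

```text
t: 11.7
ee_pos: [0.5677, 0.2133, 0.0796]
tcp_rot: [-0.0, 0.596, 0.803, -0.0]
contact_force: [0.2, 0.4, -6.3]
finger_gap: 0.683
grip_force: 66.9
```

Emit:
{"fn": "arm_command", "kwargs": {"series": [0, 0, -0.003, 0, 0, 0, 0.5, 0, 0, -0.005, 0, 0, 0, 0.5, 0, 0, -0.007, 0, 0, 0, 0.5, 0, 0, -0.007, 0, 0, 0, 0.5]}}

```text
t: 12.1
ee_pos: [0.568, 0.2134, 0.0778]
tcp_rot: [0.0, 0.596, 0.803, 0.0]
contact_force: [0.8, -0.5, -7.0]
finger_gap: 0.678
grip_force: 67.0
```

Emit:
{"fn": "arm_command", "kwargs": {"series": [0, 0, -0.003, 0, 0, 0, 0.5, 0, 0, -0.003, 0, 0, 0, 0.5, 0, 0, -0.006, 0, 0, 0, 0.5, 0, 0, -0.006, 0, 0, 0, 0.5]}}

```text
t: 12.5
ee_pos: [0.5689, 0.2138, 0.077]
tcp_rot: [0.001, 0.596, 0.803, 0.001]
contact_force: [0.4, -0.5, 1.9]
finger_gap: 0.679
grip_force: 68.1
```

The force went from -7 to +2 N, so the jar is resting on the rollers. I'll ease the grip and open.

Emit:
{"fn": "arm_command", "kwargs": {"series": [0, 0, 0, 0, 0, 0, 0.6, 0, 0, 0, 0, 0, 0, 0.66, 0, 0, 0, 0, 0, 0, 0.7, 0, 0, 0, 0, 0, 0, 0.74, 0, 0, 0, 0, 0, 0, 0.8, 0, 0, 0, 0, 0, 0, 0.9, 0, 0, 0, 0, 0, 0, 1, 0, 0, 0, 0, 0, 0, 1], "squeeze": 20}}

```text
t: 13.3
ee_pos: [0.5676, 0.2133, 0.0757]
tcp_rot: [-0.0, 0.597, 0.803, -0.0]
contact_force: [-0.7, -0.0, -0.5]
finger_gap: 1.002
grip_force: 0.0
```

Emit:
{"fn": "arm_command", "kwargs": {"series": [0, 0, 0.02, 0, 0, 0, 1, 0, 0, 0.06, 0, 0, 0, 1, 0, 0, 0.12, 0, 0, 0, 1, 0, 0, 0.2, 0, 0, 0, 1, 0, 0, 0.3, 0, 0, 0, 1, 0, 0, 0.4, 0, 0, 0, 1, 0, -0.1, 0.45, 0, 0, 0, 1, 0, -0.25, 0.45, 0, 0, 0, 1, 0, -0.4, 0.45, 0, 0, 0, 1, 0, -0.5, 0.45, 0, 0, 0, 1, 0, -0.5, 0.45, 0, 0, 0, 1, 0, -0.5, 0.45, 0, 0, 0, 1]}}

```text
t: 14.5
ee_pos: [0.568, 0.063, 0.2119]
tcp_rot: [0.0, 0.597, 0.802, 0.0]
contact_force: [-0.4, 1.4, -0.4]
finger_gap: 0.999
grip_force: 0.0
```

```bash
python3 - <<'E'
from h import *
from station import *
o=get_obs();g=grab_frame("wrist");s=grab_frame("side");t=grab_frame("top")
print(o["t"],o["ee_pos"],o["contact_force"],o["finger_gap"])
m=[.55466,.26137,.29359];G=np.ascontiguousarray(g["image"])
for q in projw(g,w(m,[[-.001,y,.148] for y in(-.115,-.05,.015)])): cv2.circle(G,tuple(int(round(v)) for v in q),2,(0,255,0),-1)
c=np.zeros((600,800,3),np.uint8);c[:300,:400]=cv2.resize(G,(400,300))
c[:300,400:]=cv2.resize(t["image"][140:265,60:227],(400,300),interpolation=3)
c[300:,:400]=cv2.resize(s["image"][200:384,70:315],(400,300),interpolation=3)
c[300:,400:]=cv2.resize(t["image"],(400,300))
cv2.imwrite("pics/end.png",c[:,:,::-1])
E
```

```text
14.5 [0.56804227 0.06301085 0.21192427] [-0.39293606  1.38275222 -0.39457157] 0.9993191202301039
```

View pics/end.png

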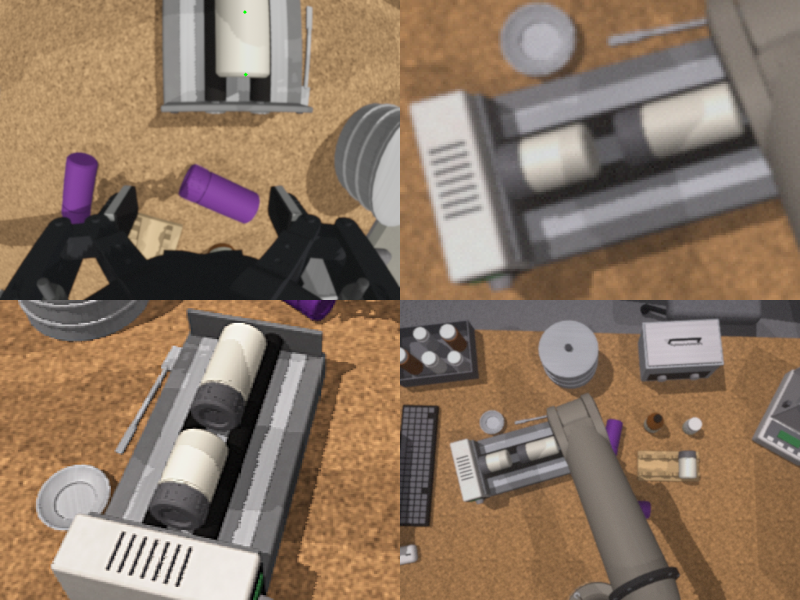

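The long jar lies square in the groove, with a clear gap to the milling jar and inside the end plate. The short jar and the other things are where they were. Handing in.

```bash
python3 -c "
from station import *
print(hand_in())"
```

```text
the job is handed in; nothing more can be done
None
```

I laid the long jar in the groove of the mill, square to the rollers and clear of the other jar, and handed the job in at about 14.5 s; my first grasp closed on top of the jar in the rack, so I regripped it lower, and the hand-in returned no verdict.

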